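Show the fitter which spacer goes in which hole

TASK

Show the new fitter what is still missing on the white panel: in the grey parts tray, point straight down at the one loose spacer that is the same size as those already standing on the panel, with the fingertips two or three centimetres above the middle of it, and stay there for two seconds. Then point in the same way at the panel's one empty hole for two seconds, and finish still pointing there. Touch nothing, and point at none of the other spacers: pass high above them.

Things in the scene. Friction and masses are not known exactly. Their poses are not given: they have to be found in the camera images.
- spacer_same: loose plain aluminium barrel spacer, an upright cylinder 32 mm in diameter and 45 mm tall: the same as the five fitted on the panel. Origin at the centre of its underside, z up. It stands in one of the tray's three compartments (any of them).
- spacer_short: loose aluminium barrel spacer of the same 32 mm diameter but only 20 mm tall, in another compartment. Origin at the centre of its underside, z up.
- spacer_wide: loose aluminium barrel spacer 50 mm in diameter and 45 mm tall, in another compartment. Origin at the centre of its underside, z up.
- tray: grey open parts tray on the bench, 250 x 95 mm, 18 mm high, 4 mm walls and floor, long side along its x, split into three compartments in a row whose centres lie 82 mm apart. Origin at the centre of its underside.
- empty_hole: the one empty drilled hole of the panel, 14 mm in diameter, seen as a dark round hole in the white surface. It may be any of the six. Origin at the centre of its mouth, level with the panel's upper surface, z up. Its five neighbours stand 45 mm higher than this surface, the nearest 120 mm away between centres.
- panel: white plastic sign panel, 200 x 320 x 12 mm, lying face down on two 20 mm softwood battens (250 mm long, along its x), so that its upper surface is 32 mm above the bench. Six holes, at x = -60 or +60 mm and y = -120, 0 or +120 mm in its frame; five carry a spacer. Grey pencil lines cross at every hole. Origin at the centre, on the bench. It does not move.
- fitted1: aluminium barrel spacer bolted upright on the panel, 32 mm in diameter and 45 mm tall, in one of the other five holes. Origin at the centre of its underside, on the panel's upper surface (its top is 45 mm above the origin). Fixed.
- fitted2: aluminium barrel spacer bolted upright on the panel, 32 mm in diameter and 45 mm tall, in one of the other five holes. Origin at the centre of its underside, on the panel's upper surface (its top is 45 mm above the origin). Fixed.
- fitted3: aluminium barrel spacer bolted upright on the panel, 32 mm in diameter and 45 mm tall, in one of the other five holes. Origin at the centre of its underside, on the panel's upper surface (its top is 45 mm above the origin). Fixed.
- fitted4: aluminium barrel spacer bolted upright on the panel, 32 mm in diameter and 45 mm tall, in one of the other five holes. Origin at the centre of its underside, on the panel's upper surface (its top is 45 mm above the origin). Fixed.
- fitted5: aluminium barrel spacer bolted upright on the panel, 32 mm in diameter and 45 mm tall, in one of the other five holes. Origin at the centre of its underside, on the panel's upper surface (its top is 45 mm above the origin). Fixed.
- drill: cordless drill standing on its battery, about 250 mm long with its bit, 76 mm wide, 210 mm tall. Bystander. Origin at the centre of the battery's underside.
- tape: tape measure standing on the bench, 83 x 40 x 66 mm. Bystander. Origin at the centre of its underside.
- screwdriver: screwdriver about 200 mm long, lying on the bench beyond the panel. Bystander. Origin under its middle.

How it is judged:
On the way, in this order (a step that is already met when the one before it is completed fails the run):
1. points straight down at the loose spacer of the fitted size, and dwells there (horizontal distance between the grasp point and spacer_same below 0.012 m and z of the grasp point in the frame of spacer_same between 0.065 and 0.11 m and angle between the grasp point's own z axis and vertical above 2.85 rad), for 1.5 s.
2. points straight down at the empty hole, and dwells there (horizontal distance between the grasp point and empty_hole below 0.012 m and z of the grasp point in the frame of empty_hole between 0.02 and 0.065 m and angle between the grasp point's own z axis and vertical above 2.85 rad), for 1.5 s.
At the end, for the whole second after the job is handed in: Still pointing straight down (within 16 degrees) at the empty hole, tool point within 12 mm of its centre sideways and 20 to 65 mm above its mouth; the loose spacers upright, within 5 mm of their places. Both were pointed at so for 1.5 s, the spacer first (heights from its top) (all of step 2 and distance of each of spacer_same, spacer_short, spacer_wide from where it was at the start of the episode below 0.005 m and angle between each of spacer_same, spacer_short, spacer_wide's own z axis and vertical below 0.1 rad); the robot touches nothing.
It fails at once if the robot touches something (contact force between any of the arm, the fingers and anything else above 0.3 N).
It fails at once if points at a wrong spacer (tool point within 12 mm sideways of its middle and 20 to 65 mm above its top, pointing down) ((horizontal distance between the grasp point and spacer_short below 0.012 m and z of the grasp point in the frame of spacer_short between 0.04 and 0.085 m and angle between the grasp point's own z axis and vertical above 2.85 rad) or (horizontal distance between the grasp point and spacer_wide below 0.012 m and z of the grasp point in the frame of spacer_wide between 0.065 and 0.11 m and angle between the grasp point's own z axis and vertical above 2.85 rad) or (horizontal distance between the grasp point and fitted1 below 0.012 m and z of the grasp point in the frame of fitted1 between 0.065 and 0.11 m and angle between the grasp point's own z axis and vertical above 2.85 rad) or (horizontal distance between the grasp point and fitted2 below 0.012 m and z of the grasp point in the frame of fitted2 between 0.065 and 0.11 m and angle between the grasp point's own z axis and vertical above 2.85 rad) or (horizontal distance between the grasp point and fitted3 below 0.012 m and z of the grasp point in the frame of fitted3 between 0.065 and 0.11 m and angle between the grasp point's own z axis and vertical above 2.85 rad) or (horizontal distance between the grasp point and fitted4 below 0.012 m and z of the grasp point in the frame of fitted4 between 0.065 and 0.11 m and angle between the grasp point's own z axis and vertical above 2.85 rad) or (horizontal distance between the grasp point and fitted5 below 0.012 m and z of the grasp point in the frame of fitted5 between 0.065 and 0.11 m and angle between the grasp point's own z axis and vertical above 2.85 rad)).
It fails at once if a loose spacer is moved, lifted or tipped (distance of any of spacer_same, spacer_short, spacer_wide from where it was at the start of the episode above 0.005 m or angle between any of spacer_same, spacer_short, spacer_wide's own z axis and vertical above 0.1 rad).
It fails at once if the drill, tape measure or screwdriver is disturbed (distance of any of drill, tape, screwdriver from where it was at the start of the episode above 0.01 m).
It also fails if it takes over 38 s, if anything falls off the work surface, if the arm or the gripper's body presses on something with over 40 N, if the wrist force passes 120 N, or if a joint passes its speed limit or range.

ROBOT

A 6-joint arm with a two-finger parallel gripper is mounted at the origin on the work surface. World frame = base frame: x ahead of the robot, y to its left, z up, the work surface at z = 0. Lengths are in m, angles in rad, forces in N, time in s.
With the tool pointing down it reaches from about 0.25 to 0.775 m from the base axis. Payload 4 kg.
Tool frame: the origin (TCP) lies between the finger pads, 19 mm behind the fingertips; this is the grasp point; z points along the fingers, y is the line along which they close (so a half turn about z gives the same grasp; the last joint's range is limited). The gripper opens to 85 mm and grips with 20 to 120 N. Pads are 22 mm wide; open, the fingers measure 114 mm over their backs; the gripper's body (76 mm by 85 mm) begins 54 mm behind the grasp point. The pads swing forward as they close: fully open they stand 13 mm farther back than shut.
Start: joints at [-1.394, 0.087, 1.371, -0, 1.684, -0.103], TCP at [0.152, -0.529, 0.25] pointing down, gripper open.
Joint ranges: [-3.1, 3.1], [-0.76, 2.03], [0.27, 2.55], [-1.08, 4.22], [0.17, 2.65], [-2.57, 2.57]. Speed limits (rad/s): [2.79, 2.79, 3.14, 3.14, 3.14, 3.14].

INTERFACE

Orientations are given as a unit quaternion [w, x, y, z].
In Python, from plant import arm gives the robot as it stands.
- The arm moves only by the tool send_rows, never from a script. Its argument "increments" is a list of rows, each a list of 7 numbers: the shift along the tool's x, y, z in cm, then the turn, a rotation vector about the tool's x, y, z in degrees, then the closure in counts, from 0 (fully open) to 255 (shut). A call has 1 to 12 rows; each row shifts and turns the commanded pose from where the row before left it, along the tool's axes as they then stand; what a row does not reach is not made up. A row lasts 1/10 s, in which the tool goes at most 50 mm and 8.59 degrees, less where a joint would pass 70% of its speed; a pose out of reach is approached as far as the arm can. A call with a gripper value outside its range is refused whole. The fingers move at their own pace and stop on an object; "newtons" is the grip in N (left out, the last holds). Time passes only in rows, so rows that do not move let the fingers close. It gives the time, the measured TCP pose, the force, the opening and the grip force at its end, in the units of the state.
- arm.state(): the state, without advancing time (a new reading comes with each control period).
- arm.read_camera(name): name is "side" or "top" or "wrist"; returns the picture (384x512x3 uint8, red, green, blue); there is no depth.
- arm.get_calibration(name): a dict with "vertical_fov" (degrees; the focal length in pixels is half the picture's height over the tangent of half this angle, whatever the lens; pixels are square), "cx", "cy" (the principal point, pixels), "k1" (the pictures are not rectified: a ray, as slopes to the right and down, at radius r is drawn at 1 + k1 r^2 times it, then the intrinsics apply), "T" (4x4, takes a point from camera to world coordinates). Camera axes: x right, y up, looking along -z (the intrinsics and any distortion apply to the point x, -y, -z); pixel columns grow to the right and rows downward; lengths in m; the calibration is good to about 2 mm. A picture is of the moment at which its call begins: read the wrist's pose just before it. get_calibration takes no time and is no camera call; for the wrist camera it gives the pose at the moment of the call.
- arm.close_job(): hands the job in; it is judged then, once.
The state is a dict: "time_s": time; "qpos": joint angles; "joint_velocities": joint speeds; "joint_torque": joint torques, N m; "tool_pos": TCP position; "tcp_rot": TCP orientation; "ft_force": force on the tool from outside, world axes, zero at the start; "torque": the same for the moment, N m; "gripper_width": finger opening in m; "grip_force": force on a finger pad.
Only numpy, scipy, OpenCV 4.12 (cv2) and the standard library are available. Lean on these libraries where they do the work, as an engineer would, in place of code of your own. Each camera call takes 0.05 s, during which the arm holds its last target. There are 200 camera calls.

## Working session

There is one attempt and no reset: what is moved stays moved. The work goes in short steps, Python scripts to look and compute and a tool call to move; the robot and the scene stay as the last step left them, time stands still between calls to the robot, and variables do not carry over. Pictures are saved under pics/ and viewed, at most 10 in all, crops included, and the job is handed in when it is done.

Besides the shell and the picture viewer there is one more tool, called after "Call:" as a command line: name --pt "numbers of a row" for each row, then --argument value for the rest. send_rows: Moves the arm, as the interface text tells. Its arguments: {"type":"object","properties":{"increments":{"type":"array"},"newtons":{"type":"number"}},"required":["increments"]}

```bash
mkdir -p pics; cat > h.py <<'E'
import numpy as np, cv2
from plant import arm
def ray(c,u,v):
    f=192/np.tan(np.radians(c["vertical_fov"])/2); k=c["k1"]
    d=np.array([(u-c["cx"])/f,(v-c["cy"])/f]); s=d.copy()
    for _ in range(20): s=d/(1+k*(s@s))
    T=np.array(c["T"]); return T[:3,3],T[:3,:3]@np.array([s[0],-s[1],-1])
def onz(c,u,v,z):
    o,d=ray(c,u,v); return o+d*(z-o[2])/d[2]
def proj(c,p):
    T=np.array(c["T"]); q=T[:3,:3].T@(np.array(p)-T[:3,3]); f=192/np.tan(np.radians(c["vertical_fov"])/2)
    s=np.array([q[0],-q[1]])/-q[2]; s=s*(1+c["k1"]*(s@s)); return s*f+[c["cx"],c["cy"]]
E
python3 - <<'E'
from h import *
for n in("top","side"):
    c=arm.get_calibration(n); im=arm.read_camera(n); cv2.imwrite(f"pics/{n}0.png",im[:,:,::-1]); 
    print(n,c["vertical_fov"],c["k1"],np.round(c["T"],3).tolist())
s=arm.state();print(s["tool_pos"],s["tcp_rot"],s["time_s"])
E
```

```text
top 44.249728766668625 0.030606746709089177 [[0.023, 0.983, -0.18, 0.33], [-1.0, 0.022, -0.008, 0.092], [-0.004, 0.18, 0.984, 1.523], [0.0, 0.0, 0.0, 1.0]]
side 56.23520741750016 0.005091762884443668 [[-0.778, 0.431, -0.457, 0.144], [-0.628, -0.549, 0.552, 0.669], [-0.013, 0.716, 0.698, 0.727], [0.0, 0.0, 0.0, 1.0]]
[ 0.15180835 -0.52820882  0.24894655] [-9.95686664e-04  9.90231938e-01  1.39426381e-01 -3.29479072e-05] 0.1
```

View pics/top0.png

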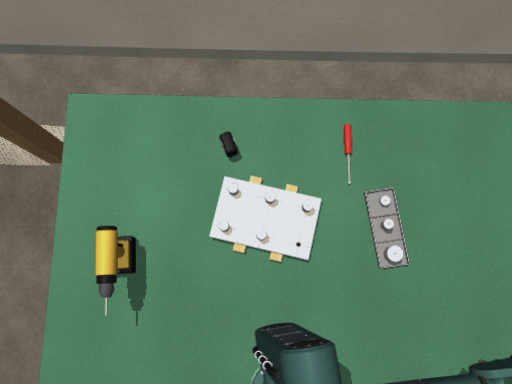

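View pics/side0.png

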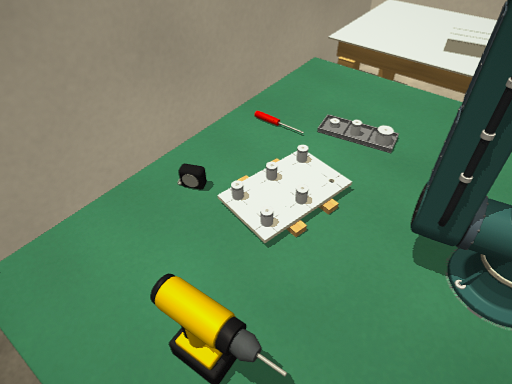

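The top view shows the empty hole at about (298,244) and the tray spacers at (386,201), (389,224) and (394,254), the last being the wide one. In the side view they are at (335,122), (357,128) and (386,132), and the far one looks short. I'll enlarge both and measure.

```bash
python3 - <<'E'
from h import *
t=cv2.imread("pics/top0.png"); s=cv2.imread("pics/side0.png")
a=cv2.resize(t[180:280,200:420],None,fx=3.6,fy=3.6,interpolation=cv2.INTER_CUBIC)
b=cv2.resize(s[105:155,310:405],None,fx=8,fy=8,interpolation=cv2.INTER_CUBIC)[:,:792]
cv2.imwrite("pics/tc.png",a);cv2.imwrite("pics/sc.png",b)
c=arm.get_calibration("top")
g=cv2.cvtColor(t,cv2.COLOR_BGR2GRAY)
for (u,v,z,lo) in[(386,201,.024,0),(389,224,.049,0),(394,254,.049,0),(298,244,.032,1)]:
    w=g[v-11:v+12,u-11:u+12]; m=(w<90)if lo else(w>165)
    n,l,st,ce=cv2.connectedComponentsWithStats(m.astype(np.uint8))
    for i in range(1,n):
        p=ce[i]+[u-11,v-11]
        if st[i,4]>4: print((u,v),st[i].tolist(),p.round(1),onz(c,*p,z).round(4))
E
```

```text
(386, 201) [6, 5, 10, 10, 79] [385.2 199.6] [ 0.6019 -0.3143  0.024 ]
(389, 224) [6, 5, 10, 11, 87] [388.6 223.1] [ 0.5229 -0.3161  0.049 ]
(394, 254) [4, 2, 16, 17, 211] [394.8 252.9] [ 0.4306 -0.3325  0.049 ]
(298, 244) [10, 10, 3, 3, 9] [298. 244.] [ 0.4523 -0.035   0.032 ]
```

View pics/tc.png

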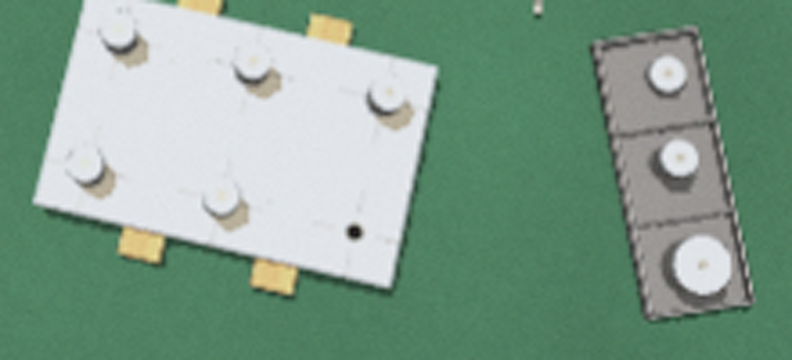

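View pics/sc.png

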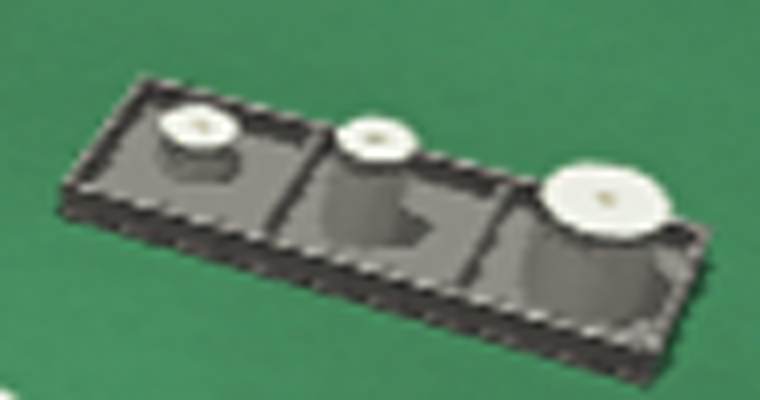

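The middle spacer is the same size as the fitted ones: 32 mm across and tall. The far one is short and the near one wide. I'll cross-check with the side view and work out the move.

```bash
cat >> h.py <<'E'
def delta(p):
    from scipy.spatial.transform import Rotation as R
    s=arm.state(); q=np.array(s["tcp_rot"]); r=R.from_quat(q[[1,2,3,0]])
    return r.inv().apply(np.array(p)-s["tool_pos"])*100
E
python3 - <<'E'
from h import *
c=arm.get_calibration("side")
print(onz(c,357,122.3,.049),onz(c,334.5,120.8,.024), onz(c,332,181,.032))
S=[.523,-.316]
print(delta(S+[.25]))
E
```

```text
[ 0.51591324 -0.31394359  0.049     ] [ 0.59468372 -0.31141826  0.024     ] [ 0.44465365 -0.0341351   0.032     ]
[ 41.53571614 -10.14632048  -0.07642191]
```

Call:
send_rows --pt "2 -0.5 0 0 0 0 200" --pt "3.5 -0.9 0 0 0 0 200" --pt "4 -1 0 0 0 0 200" --pt "4 -1 0 0 0 0 200" --pt "4 -1 0 0 0 0 200" --pt "4 -1 0 0 0 0 200" --pt "4 -1 0 0 0 0 200" --pt "4 -1 0 0 0 0 200" --pt "4 -1 0 0 0 0 200" --pt "4 -1 0 0 0 0 200" --pt "2 -0.5 0 0 0 0 200" --pt "0 0 0 0 0 0 200"

```text
time_s: 1.3
tool_pos: [0.5062, -0.3222, 0.2487]
tcp_rot: [-0.001, 0.99, 0.142, -0.0]
ft_force: [-0.8, -0.1, -0.8]
gripper_width: 0.0183
grip_force: 0.0
```

```bash
python3 - <<'E'
from h import *
c=arm.get_calibration("wrist"); im=arm.read_camera("wrist"); cv2.imwrite("pics/w0.png",im[:,:,::-1])
s=arm.state();print(s["tool_pos"],s["time_s"],s["joint_velocities"].max() if hasattr(s["joint_velocities"],"max") else s["joint_velocities"],s["gripper_width"])
print([proj(c,p).round(0) for p in([.523,-.316,.049],[.602,-.314,.024],[.4306,-.3325,.049])])
E
```

```text
[ 0.5048001  -0.32340295  0.2489459 ] 1.35 0.013154309071563876 0.018632550818784253
[array([254., 157.]), array([270.,  92.]), array([246., 226.])]
```

View pics/w0.png

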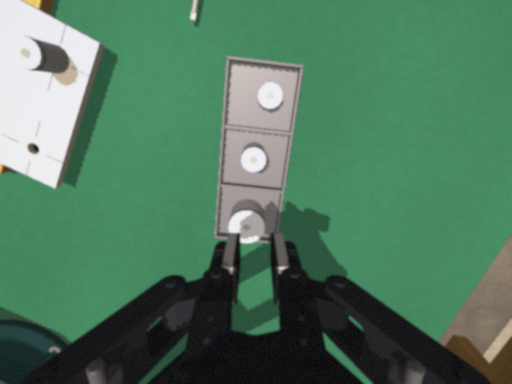

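The wrist view shows the short spacer at (270,96), the matching one at (253,159), the wide one at (247,226), and the empty hole at (34,149).

```bash
python3 - <<'E'
from h import *
c=arm.get_calibration("wrist"); g=cv2.cvtColor(cv2.imread("pics/w0.png"),cv2.COLOR_BGR2GRAY)
for u,v,z,lo in[(253,159,.049,0),(270,96,.024,0),(34,149,.032,1)]:
    w=g[v-20:v+21,u-20:u+21]; m=((w<90)if lo else(w>190)).astype(np.uint8)
    n,l,st,ce=cv2.connectedComponentsWithStats(m); i=l[20,20]; p=ce[i]+[u-20,v-20]
    print(i,st[i],p.round(1),onz(c,*p,z).round(4),st[i,2]*(c["T"][2][3]-z)*np.tan(np.radians(c["vertical_fov"])/2)/192)
print(delta([.521,-.3155,.0915]))
E
```

```text
1 [  8   8  25  26 501] [252.8 159.5] [ 0.5186 -0.3171  0.049 ] 0.030571622083472975
4 [  6   5  27  28 568] [269.6  94.3] [ 0.5981 -0.3156  0.024 ] 0.035567774309658635
1 [16 16  8  7 38] [ 33.8 147.9] [ 0.4505 -0.0391  0.032 ] 0.010296781962256632
[ 1.79961605 -0.28776095 15.74228765]
```

Call:
send_rows --pt "0.9 -0.1 0 0 0 0 200" --pt "0.8 -0.2 1 0 0 0 200" --pt "0 0 2 0 0 0 200" --pt "0 0 3 0 0 0 200" --pt "0 0 3 0 0 0 200" --pt "0 0 2.5 0 0 0 200" --pt "0 0 2 0 0 0 200" --pt "0 0 1.2 0 0 0 200" --pt "0 0 0.7 0 0 0 200" --pt "0 0 0.3 0 0 0 200" --pt "0 0 0 0 0 0 200" --pt "0 0 0 0 0 0 200"

```text
time_s: 2.55
tool_pos: [0.5203, -0.3173, 0.0943]
tcp_rot: [0.001, 0.99, 0.139, 0.001]
ft_force: [0.2, 0.6, 0.5]
gripper_width: 0.0189
grip_force: 0.0
```

```bash
python3 - <<'E'
from h import *
c=arm.get_calibration("wrist"); im=arm.read_camera("wrist"); a=im[:,:,::-1]
im2=arm.read_camera("side")[:,:,::-1]
cv2.imwrite("pics/w1.png",np.hstack([cv2.resize(a[120:384,130:382],(400,419)),cv2.resize(im2[90:195,300:400],(399,419))]))
print(arm.state()["tool_pos"],proj(c,[.52,-.316,.049]))
E
```

```text
[ 0.52027597 -0.31723882  0.09429887] [251.9452103  226.87258946]
```

View pics/w1.png

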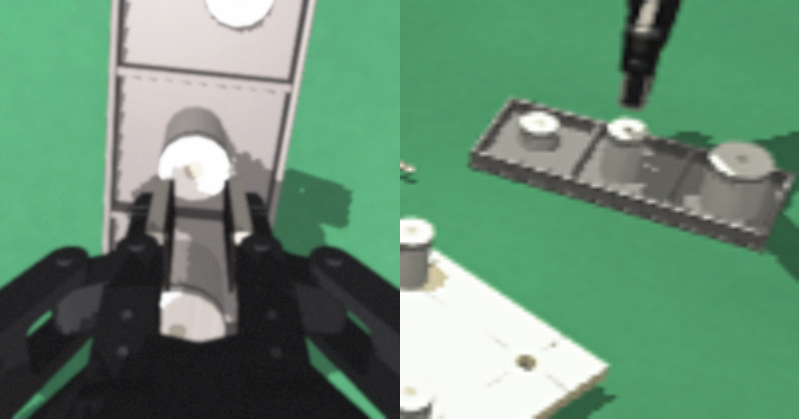

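The fingertips are centred over the middle spacer, whose top is at (253,225) against a predicted (252,227). They clear it by about 2.5 cm, so I'll hold here.

Call:
send_rows --pt "0 0 0 0 0 0 200" --pt "0 0 0 0 0 0 200" --pt "0 0 0 0 0 0 200" --pt "0 0 0 0 0 0 200" --pt "0 0 0 0 0 0 200" --pt "0 0 0 0 0 0 200" --pt "0 0 0 0 0 0 200" --pt "0 0 0 0 0 0 200" --pt "0 0 0 0 0 0 200" --pt "0 0 0 0 0 0 200" --pt "0 0 0 0 0 0 200" --pt "0 0 0 0 0 0 200"

```text
time_s: 3.85
tool_pos: [0.5197, -0.3168, 0.093]
tcp_rot: [0.0, 0.99, 0.139, 0.0]
ft_force: [-0.6, 0.1, 0.3]
gripper_width: 0.0186
grip_force: 0.0
```

Call:
send_rows --pt "0 0 0 0 0 0 200" --pt "0 0 0 0 0 0 200" --pt "0 0 0 0 0 0 200" --pt "0 0 0 0 0 0 200" --pt "0 0 0 0 0 0 200" --pt "0 0 0 0 0 0 200" --pt "0 0 0 0 0 0 200" --pt "0 0 0 0 0 0 200" --pt "0 0 0 0 0 0 200" --pt "0 0 0 0 0 0 200"

```text
time_s: 4.85
tool_pos: [0.5197, -0.3169, 0.093]
tcp_rot: [0.0, 0.99, 0.139, -0.0]
ft_force: [-0.5, -0.7, -0.2]
gripper_width: 0.0187
grip_force: 0.0
```

Call:
send_rows --pt "0 0 -1 0 0 0 200" --pt "0 0 -2 0 0 0 200" --pt "0 0 -3 0 0 0 200" --pt "0 0 -3 0 0 0 200" --pt "0 0 -3 0 0 0 200" --pt "0 0 -2 0 0 0 200" --pt "0 0 -1 0 0 0 200" --pt "0 0 0 0 0 0 200"

```text
time_s: 5.65
tool_pos: [0.5203, -0.3173, 0.2455]
tcp_rot: [0.002, 0.99, 0.139, 0.002]
ft_force: [0.6, -0.1, -0.7]
gripper_width: 0.0182
grip_force: 0.0
```

```bash
python3 - <<'E'
from h import *
print(arm.state()["time_s"],arm.state()["tool_pos"],delta([.450,-.037,.25]))
E
```

```text
5.65 [ 0.52029583 -0.31725039  0.24553142] [  0.98553859 -28.87469105  -0.54630492]
```

Call:
send_rows --pt "0 -1.5 0 0 0 0 200" --pt "0.1 -3 0 0 0 0 200" --pt "0.1 -3.5 0 0 0 0 200" --pt "0.1 -3.5 0 0 0 0 200" --pt "0.1 -3.5 0 0 0 0 200" --pt "0.1 -3.5 0 0 0 0 200" --pt "0.1 -3.5 0 0 0 0 200" --pt "0.1 -3.5 0 0 0 0 200" --pt "0.1 -2.5 0 0 0 0 200" --pt "0.1 -0.9 0 0 0 0 200" --pt "0 0 0 0 0 0 200" --pt "0 0 0 0 0 0 200"

```text
time_s: 6.85
tool_pos: [0.4483, -0.0369, 0.2422]
tcp_rot: [0.0, 0.99, 0.139, -0.001]
ft_force: [-0.7, -0.6, 0.2]
gripper_width: 0.0182
grip_force: 0.0
```

```bash
python3 - <<'E'
from h import *
c=arm.get_calibration("wrist"); im=arm.read_camera("wrist"); cv2.imwrite("pics/w2.png",im[:,:,::-1])
g=cv2.cvtColor(im,cv2.COLOR_RGB2GRAY); u0,v0=proj(c,[.450,-.037,.032]).round().astype(int); print(u0,v0,arm.state()["tool_pos"])
w=g[v0-25:v0+26,u0-25:u0+26]; n,l,st,ce=cv2.connectedComponentsWithStats((w<90).astype(np.uint8))
for i in range(1,n):
    if st[i,4]>10:
        p=ce[i]+[u0-25,v0-25]; q=onz(c,*p,.032); print(st[i],p.round(1),q.round(4),delta([q[0],q[1],.075]).round(2))
E
```

```text
255 168 [ 0.44849625 -0.03725678  0.24236691]
[20 20  9  8 55] [254.1 166.7] [ 0.4514 -0.0355  0.032 ] [ 0.34 -0.09 16.74]
```

View pics/w2.png

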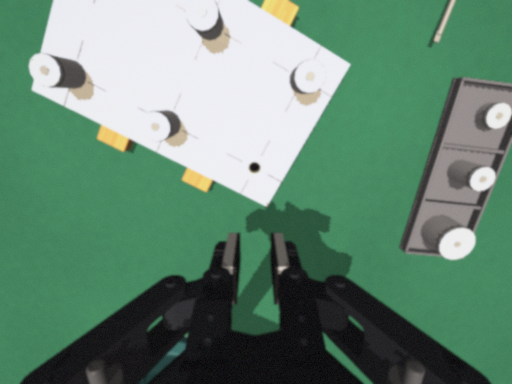

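The hole is at (254,167), 3 mm from the tool axis, so I'll descend and dwell.

Call:
send_rows --pt "0.3 -0.1 1 0 0 0 200" --pt "0 0 2 0 0 0 200" --pt "0 0 3 0 0 0 200" --pt "0 0 3 0 0 0 200" --pt "0 0 3 0 0 0 200" --pt "0 0 2 0 0 0 200" --pt "0 0 1.4 0 0 0 200" --pt "0 0 0.8 0 0 0 200" --pt "0 0 0.4 0 0 0 200" --pt "0 0 0 0 0 0 200" --pt "0 0 0 0 0 0 200"

```text
time_s: 8.0
tool_pos: [0.4518, -0.0351, 0.0777]
tcp_rot: [0.0, 0.99, 0.139, 0.001]
ft_force: [0.7, -0.9, 0.8]
gripper_width: 0.0185
grip_force: 0.0
```

Call:
send_rows --pt "0 0 0 0 0 0 200" --pt "0 0 0 0 0 0 200" --pt "0 0 0 0 0 0 200" --pt "0 0 0 0 0 0 200" --pt "0 0 0 0 0 0 200" --pt "0 0 0 0 0 0 200" --pt "0 0 0 0 0 0 200" --pt "0 0 0 0 0 0 200" --pt "0 0 0 0 0 0 200" --pt "0 0 0 0 0 0 200" --pt "0 0 0 0 0 0 200" --pt "0 0 0 0 0 0 200"

```text
time_s: 9.2
tool_pos: [0.4511, -0.0348, 0.077]
tcp_rot: [0.0, 0.99, 0.139, -0.0]
ft_force: [0.6, 0.2, 0.3]
gripper_width: 0.0183
grip_force: 0.0
```

Call:
send_rows --pt "0 0 0 0 0 0 200" --pt "0 0 0 0 0 0 200" --pt "0 0 0 0 0 0 200" --pt "0 0 0 0 0 0 200" --pt "0 0 0 0 0 0 200" --pt "0 0 0 0 0 0 200" --pt "0 0 0 0 0 0 200" --pt "0 0 0 0 0 0 200" --pt "0 0 0 0 0 0 200" --pt "0 0 0 0 0 0 200"

```text
time_s: 10.2
tool_pos: [0.4511, -0.0348, 0.077]
tcp_rot: [0.0, 0.99, 0.139, -0.0]
ft_force: [0.3, -1.0, -0.5]
gripper_width: 0.0185
grip_force: 0.0
```

```bash
python3 - <<'E'
from h import *
c=arm.get_calibration("wrist"); im=arm.read_camera("wrist")
cv2.imwrite("pics/w3.png",im[:,:,::-1]); print(arm.state()["tool_pos"],arm.state()["time_s"],proj(c,[.4514,-.0355,.032]))
E
```

```text
[ 0.45114103 -0.03478502  0.07700076] 10.25 [255.02130413 227.0182297 ]
```

View pics/w3.png

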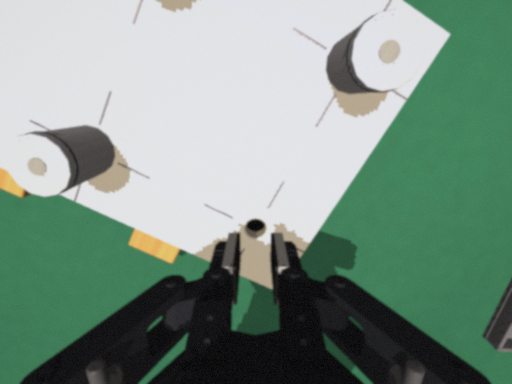

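The hole appears at (256,227), where it was predicted (255,227), and the arm has dwelt there for over 2 s. I'll hand the job in.

```bash
python3 -c "
from plant import arm
print(arm.close_job())"
```

```text
the job is handed in; nothing more can be done
None
```

The arm pointed for over 2 s at the matching spacer (the tray's middle compartment), then for over 2 s at the empty hole, where it still points; I saw no sign of contact, and the job is handed in, but no verdict was returned.

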